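# Press the shelf label home and hold it

## Robot

A 6-joint arm with a two-finger parallel gripper is mounted at the origin on the work surface. World frame = base frame: x ahead of the robot, y to its left, z up, the work surface at z = 0. Lengths are in m, angles in rad, forces in N, time in s.
With the tool pointing down it reaches from about 0.25 to 0.725 m from the base axis. Payload 4 kg.
Tool frame: the origin (TCP) lies on the centre line of the jaws, within the pads' length; the fingertips stand ahead of it and the grasp point (between the pads) lies 3 mm ahead of it (bot.tcp_to_tips is the z of the fingertips in the tool frame, in m); z points along the fingers, y is the line along which they close (so a half turn about z gives the same grasp; the last joint's range is limited). The gripper opens to 85 mm and grips with 20 to 120 N. Pads are 22 mm wide; open, the fingers measure 114 mm over their backs; the gripper's body (76 mm by 85 mm) begins 54 mm behind the grasp point. The pads swing forward as they close: fully open they stand 13 mm farther back than shut.
Start: joints at [-1.167, 0.241, 0.005, 1.335, 0, 1.571], TCP at [0.196, -0.46, 0.253] pointing down, gripper open.
Joint ranges: [-2.72, 2.72], [-1.05, 1.87], [-1.09, 1.28], [-1.99, 2.15], [-1.42, 1.44], [-3.14, 3.14]. Speed limits (rad/s): [2.79, 2.79, 3.14, 3.14, 3.14, 3.14].

## Interface

Orientations are given as a unit quaternion [x, y, z, w].
In Python, from workcell import telemetry, camera, camera_params, ticket, boxes_of, cut_out, spot_point, bot gives the robot as it stands.
- The arm moves only by the shell command python3 -m creep 'ROWS'. ROWS is text: rows parted by semicolons, each of 5 numbers parted by spaces: the opening, from 0 (shut) to 1 (fully open), then the shift along the tool's x, y, z in units of 150 mm (1.0 is 150 mm), then the turn about the tool's z in units of 180 degrees (1.0 is 180 degrees). In form: claw x y z turn; .... A call has 1 to 12 rows; each row is the pose to reach, as a shift and turn from the pose commanded when the call began, along the tool's axes at that moment, turning the shorter way round; what a row does not reach only later rows make up. A row lasts 1/8 s, in which the tool goes at most 62.5 mm and 10.7 degrees, less where a joint would pass 70% of its speed; a pose out of reach is approached as far as the arm can. A call with a number of a shift or a turn outside -1 to 1 is refused whole. A call with a gripper value outside its range is refused whole. The fingers move at their own pace and stop on an object; the grip force is fixed at half the most. Time passes only in rows, so rows that repeat a pose let the fingers close. It gives the time, the measured TCP pose, the force, the opening and the grip force at its end, in the units of the state.
- telemetry.get_obs(): the state, without advancing time (a new reading comes with each control period).
- camera(name): name is "side" or "top"; returns the picture (400x640x3 uint8, red, green, blue); there is no depth.
- camera_params(name): a dict with "camera_matrix" (3x3 intrinsics, pixels), "k1" (the pictures are not rectified: a ray, as slopes to the right and down, at radius r is drawn at 1 + k1 r^2 times it, then the intrinsics apply), "eye" and "attitude" of the camera in the world. Camera axes: x right, y down, z forward; pixel columns grow to the right and rows downward; lengths in m; the calibration is good to about 2 mm. A picture is of the moment at which its call begins. camera_params takes no time and is no camera call.
- ticket.job_done(): hands the job in; it is judged then, once.
Trained networks look in the newest picture that a camera, given by its name, has taken for a name from the list of things; names that differ only in an ending like _2 or _b are one class to them, and where a whole thing is asked for, a point or a joint stands for the part that bears it (a point fixed in the world has none). Each returns a list of dicts, best first, with "conf" (0 to 1); they miss things now and then, are a little off and sometimes report something else, mostly with a low value. They report only what shows in the picture. A call takes as long as a camera call. They do not tell look-alikes from the thing itself.
- boxes_of(thing, camera): "at" ([x, y, z] in m, in world coordinates, good to about 4 mm: the middle of the surface that is visible of it).
- cut_out(thing, camera): "pixels" (400x640 bool, what is visible of it).
- spot_point(thing, camera): "at" ([x, y, z] in m, in world coordinates, good to about 4 mm: a listed point, or the origin of a listed thing).
The state is a dict: "clock": time; "joint_pos": joint angles; "joint_vel": joint speeds; "tau": joint torques, N m; "eef_pos": TCP position; "tool_rot": TCP orientation; "ft_force": force on the tool from outside, world axes, zero at the start; "ft_torque": the same for the moment, N m; "grip_width": finger opening in m; "grasp_force": force on a finger pad.
Only numpy, scipy, OpenCV 4.12 (cv2) and the standard library are available. Lean on these libraries where they do the work, as an engineer would, in place of code of your own. Each camera call takes 0.05 s, during which the arm holds its last target. There are 200 camera calls.

## Task

Take the wide label holder out of its stand, slide it down behind the lip of the small white shelf, and press it fully home against the spring strip hidden in the slot. Finish while still holding the label holder with the gripper and pressing it fully home, because the strip pushes it back up if you let go; leave everything else where it stands.

Things in the scene. Friction and masses are not known exactly. Their poses are not given: they have to be found in the camera images.
- wide_holder: Wide label holder: upright grey plate 5 mm thick (its x), 70 wide (y), 70 tall, a white card on both faces (either may look outward); centred on top a grip tab 12 thick (x), 34 wide (y), 28 tall; 98 mm overall. Origin: middle of its lower edge; z up. 35 to 75 g. Starts upright in one half of the stand's slot; its twin is narrower.
- narrow_holder: The other label holder, the same but only 44 mm wide; leave it in the stand. Same origin and axes.
- stand: Fixed black stand 50 x 190 mm, 34 tall; origin: middle of its underside, z up. A slot 7 mm wide (x) runs along its y, floor 8 mm above the bench, split by a 10 mm web into two halves centred at y = -50 and +50 mm. One label holder stands 26 mm deep in each half (which one varies) and lifts straight up.
- shelf: Fixed low white shelf 240 mm wide (y), top 75 mm above the bench. Origin: on the bench under the middle of the label slot; z up; x points out of the labelled edge, roughly away from the robot. The shelf lies at x -16 to -166 mm; at x 4.5 to 8.5 mm stands an upright aluminium lip 88 mm wide (y), 60 mm high.
- mouth (a point): Middle of the slot's mouth, 71 mm above the bench, with the shelf's axes. Above the 60 mm high lip an aluminium flare slants outward, and the shelf edge slants back likewise, so the mouth is about 28 mm wide (x) here and funnels to 9 mm at 60 mm above the bench. The flare is 88 mm wide (y).
- slot (a point): Middle of the slot's hard floor, 14 mm above the bench, with the shelf's axes. The slot behind the lip is 9 mm wide in x and 80 mm in y, closed at both ends, open on top. A label holder is fully home with its lower edge on this floor: its origin at this point, its y along the shelf's y (either way round), centred to 5 mm in y.
- strip (a joint): Spring strip 7 x 50 mm in the middle of the slot: 0 when free, its top then 22 mm above the bench (8 mm above the hard floor); grows as it is pressed down, to 0.008 m when level with the hard floor. It resists with about 4 N at first and 12 N when fully down; then the label holder sits on the hard floor.
- jar_a: Small amber jar with a white cap, 32 mm across, 45 mm tall, standing on the shelf. Leave alone.
- jar_b: Small clear jar with a white cap, 32 mm across, 45 mm tall, standing on the shelf. Leave alone.
- beaker: Glass beaker 64 mm across, 80 mm tall, on the bench beyond the shelf. Leave alone.
- bottle: Amber bottle 80 mm across, 160 mm tall, on the bench at the left. Leave alone.
- tip_box: Blue pipette tip box 85 x 120 x 55 mm, on the bench beyond the stand. Leave alone.
- marker: Black marker pen, 14 mm thick, about 120 mm long, lying on the bench between stand and shelf. Leave alone.
- wipes: Cardboard box of wipes 120 x 120 x 90 mm, on the bench at the right. Leave alone.
Not all that is in view belongs to the job. Leave any pink look-alike of the wide_holder alone. Leave any orange or turquoise look-alike of the stand alone.

How it is judged:
On the way, in this order (a step that is already met when the one before it is completed fails the run):
1. the wide label holder is lifted clear out of the stand in the gripper (z of wide_holder in the frame of stand above 0.045 m and contact force between the fingers and wide_holder above 0.5 N), for 0.1 s.
2. its lower edge has entered the slot behind the lip, the strip not yet pressed down (x of wide_holder in the frame of slot between -0.005 and 0.005 m and y of wide_holder in the frame of slot between -0.008 and 0.008 m and z of wide_holder in the frame of slot below 0.044 m and value of joint strip below 0.006 m), for 0.05 s.
At the end, for the whole second after the job is handed in: Ends with the wide holder gripped (over 2 N), in the slot within 5 mm across, 8 mm along, 0.15 rad upright, 0.12 rad in line, 2.5 mm of the floor; strip down 6 of 8 mm or more, over 4 N on the shelf; all still; other things within 30 mm of their start (x of wide_holder in the frame of slot between -0.005 and 0.005 m and y of wide_holder in the frame of slot between -0.008 and 0.008 m and z of wide_holder in the frame of slot below 0.0025 m and value of joint strip above 0.006 m and contact force between wide_holder and shelf above 4 N and contact force between the fingers and wide_holder above 2 N and angle between wide_holder's own z axis and vertical below 0.15 rad and angle between the y axis of wide_holder and the y axis of shelf, either way round below 0.12 rad and linear speed of wide_holder below 0.02 m/s and distance of each of jar_a, jar_b, beaker, bottle, tip_box, marker, wipes, narrow_holder from where it was at the start of the episode below 0.03 m); the arm keeps its last pose, push and grip.
It fails at once if a bystander is knocked or shifted by more than 50 mm, or the narrow holder is taken out (distance of any of jar_a, jar_b, beaker, bottle, tip_box, marker, wipes, narrow_holder from where it was at the start of the episode above 0.05 m).
It also fails if it takes over 35 s, if anything falls off the work surface, if the arm or the gripper's body presses on something with over 40 N, if the wrist force passes 120 N, or if a joint passes its speed limit or range.

## Working session

There is one attempt and no reset: what is moved stays moved. The work goes in short steps, Python scripts to look and compute and a shell command to move; the robot and the scene stay as the last step left them, time stands still between calls to the robot, and variables do not carry over. Pictures are saved under pics/ and viewed, at most 10 in all, crops included, and the job is handed in when it is done.

```bash
mkdir -p pics
cat > h.py <<'E'
import numpy as np, cv2
from scipy.spatial.transform import Rotation as R
from workcell import telemetry, camera, camera_params, ticket, boxes_of, cut_out, spot_point, bot
np.set_printoptions(precision=4,suppress=True)
E
python3 - <<'E'
from h import *
o=telemetry.get_obs()
print(o['eef_pos'],o['tool_rot'],o['grip_width'],R.from_quat(o['tool_rot']).as_matrix(),bot.tcp_to_tips)
for c in ("top","side"):
    im=camera(c); cv2.imwrite(f'pics/{c}0.png',im[:,:,::-1]); print(c,camera_params(c))
    for t in ("wide_holder","narrow_holder","stand","shelf","mouth","slot"):
        print(c,t,[(round(d['conf'],2),np.array(d['at'])) for d in spot_point(t,c)[:4]])
E
```

```text
[ 0.1962 -0.4592  0.2524] [ 0.9797  0.2005 -0.0002 -0.001 ] 0.08526854902693105 [[ 0.9196  0.3929 -0.0008]
 [ 0.3929 -0.9196  0.0019]
 [-0.     -0.0021 -1.    ]] 0.022
top {'camera_matrix': array([[468.3833,   0.    , 323.7488],
       [  0.    , 468.3833, 215.9732],
       [  0.    ,   0.    ,   1.    ]]), 'k1': -0.08636311851629516, 'eye': array([ 0.3678, -0.0091,  1.565 ]), 'attitude': array([ 0.7089, -0.7006,  0.0602, -0.0552])}
top wide_holder [(0.67, array([ 0.5649, -0.0314, -0.0014])), (0.55, array([ 0.508 , -0.214 ,  0.0041])), (0.43, array([ 0.4032, -0.2547, -0.002 ]))]
top narrow_holder [(0.59, array([ 0.5403, -0.3139,  0.0116])), (0.53, array([0.5009, 0.1875, 0.0713])), (0.5, array([0.5283, 0.2694, 0.0732]))]
top stand [(0.81, array([ 0.3462, -0.4275,  0.0009])), (0.79, array([ 0.8485, -0.0995,  0.0004])), (0.65, array([ 0.5242, -0.2628, -0.0033]))]
top shelf [(0.68, array([ 0.6391,  0.2113, -0.0024]))]
top mouth [(0.94, array([0.6335, 0.2131, 0.0721]))]
top slot [(0.77, array([0.6354, 0.2115, 0.0168]))]
side {'camera_matrix': array([[391.9086,   0.    , 311.7657],
       [  0.    , 391.9086, 198.3057],
       [  0.    ,   0.    ,   1.    ]]), 'k1': -0.08038731246608478, 'eye': array([ 0.0158, -0.81  ,  0.7509]), 'attitude': array([ 0.838 , -0.2814,  0.1512, -0.4423])}
side wide_holder [(0.96, array([ 0.5082, -0.2143,  0.0069])), (0.8, array([ 0.4126, -0.2591, -0.0035])), (0.71, array([ 0.5649, -0.0336,  0.0011]))]
side narrow_holder [(0.54, array([ 0.5374, -0.3121,  0.0095]))]
side stand [(0.79, array([ 0.8531, -0.1035, -0.0008])), (0.72, array([ 0.3436, -0.4357,  0.0004])), (0.7, array([ 0.524 , -0.2665, -0.0021]))]
side shelf []
side mouth []
side slot []
```

View pics/top0.png

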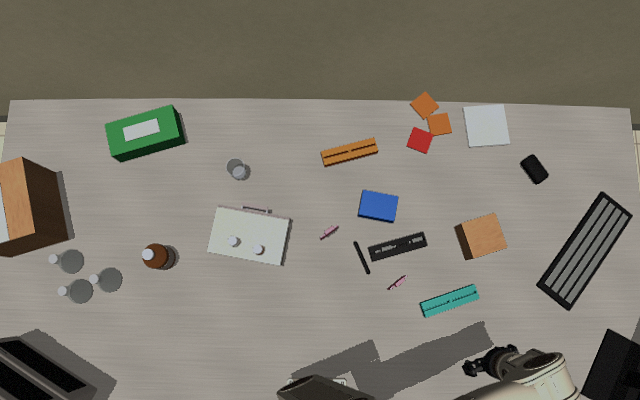

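View pics/side0.png

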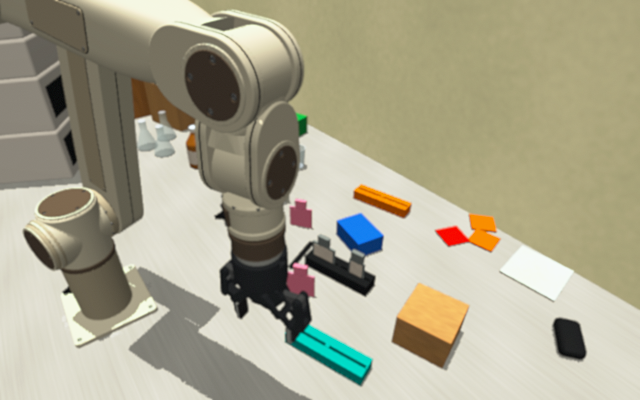

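The top view shows the black stand at about (397,247), with the wide holder in its left half near (384,250). The shelf is at (250,235), with the aluminium lip near (257,209). The pink, orange and turquoise items are look-alikes. Next I'll get the yaws and finer positions.

```bash
cat >> h.py <<'E'
def rays(c,px):
    p=camera_params(c);K=p['camera_matrix'];q=(np.asarray(px,float).reshape(-1,2)-[K[0,2],K[1,2]])/[K[0,0],K[1,1]]
    s=q.copy()
    for _ in range(20): s=q/(1+p['k1']*(s**2).sum(1,keepdims=True))
    return p['eye'],R.from_quat(p['attitude']).apply(np.c_[s,np.ones(len(s))])
def toz(c,px,z):
    e,d=rays(c,px); return e+d*((z-e[2])/d[:,2])[:,None]
def proj(c,P):
    p=camera_params(c);K=p['camera_matrix'];v=R.from_quat(p['attitude']).inv().apply(np.atleast_2d(P)-p['eye'])
    s=v[:,:2]/v[:,2:]; s=s*(1+p['k1']*(s**2).sum(1,keepdims=True)); return s*[K[0,0],K[1,1]]+[K[0,2],K[1,2]]
def rect(c,m,z):
    ys,xs=np.nonzero(m); P=toz(c,np.c_[xs,ys],z)[:,:2]
    (a,b),(w,h),t=cv2.minAreaRect((P*1000).astype(np.float32)); return np.array([a,b,w,h,t])
E
python3 - <<'E'
from h import *
im=camera("top")
print("attitude check", R.from_quat(camera_params('top')['attitude']).as_matrix()[:,2])
for t,z in (("stand",.034),("wide_holder",.106),("narrow_holder",.106),("shelf",.075)):
    for d in cut_out(t,"top")[:4]: print(t,round(d['conf'],2),d['pixels'].sum(),rect("top",d['pixels'],z))
for t in ("marker","jar_a","jar_b","beaker","bottle","tip_box","wipes"):
    print(t,[(round(d['conf'],2),np.array(d['at'])) for d in boxes_of(t,"top")[:2]])
a=cv2.resize(im[195:275,200:300],(800,640)[:2] and (750,600),interpolation=cv2.INTER_CUBIC)
cv2.imwrite('pics/shelf.png',a[:,:,::-1])
a=cv2.resize(im[220:276,350:450],(800,448),interpolation=cv2.INTER_CUBIC)
cv2.imwrite('pics/stand.png',a[:,:,::-1])
E
```

```text
attitude check [ 0.1627 -0.006  -0.9867]
stand 0.93 990 [ 348.3062 -429.3087   58.7151  194.4576   17.9686]
stand 0.64 997 [ 840.4483 -102.6172   63.7797  196.2785   15.2621]
stand 0.62 722 [ 525.2555 -262.5534   51.0578  193.0085   16.078 ]
wide_holder 0.65 89 [561.7261 -32.1354  16.8882  63.0534  36.3754]
narrow_holder 0.7 3896 [558.1796 213.7187 246.2424 182.9717  80.4098]
shelf 0.94 3617 [562.5798 219.6786 246.11   180.2848  80.2134]
marker []
jar_a [(0.67, array([0.5278, 0.2652, 0.1164])), (0.63, array([0.5014, 0.1878, 0.1178]))]
jar_b [(0.67, array([0.5278, 0.2652, 0.1164])), (0.63, array([0.5014, 0.1878, 0.1178]))]
beaker [(0.62, array([0.7807, 0.2786, 0.0406]))]
bottle [(0.71, array([0.473 , 0.4992, 0.108 ]))]
tip_box [(0.73, array([ 0.6551, -0.1971,  0.0536])), (0.24, array([0.5599, 0.2189, 0.0706]))]
wipes [(0.95, array([ 0.551 , -0.5169,  0.093 ]))]
```

View pics/shelf.png

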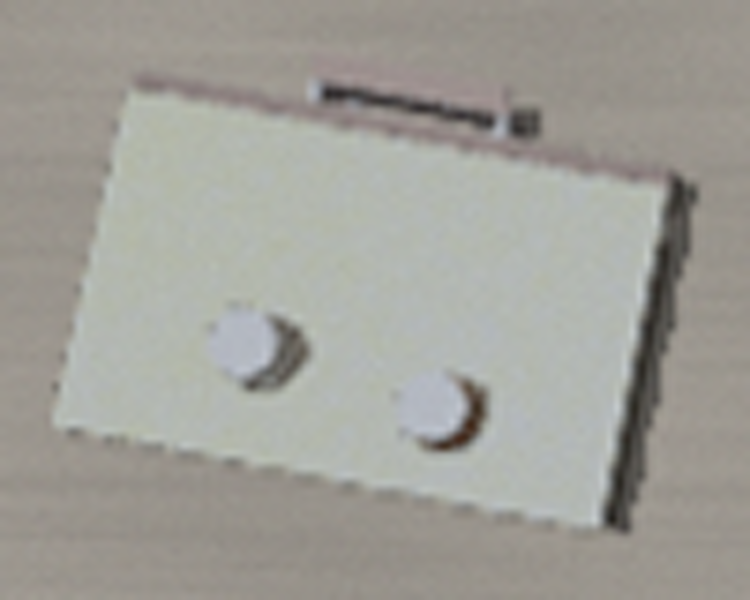

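View pics/stand.png

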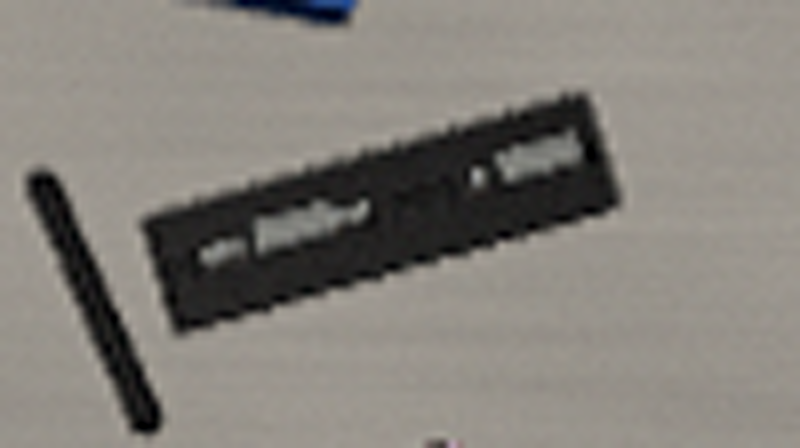

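Shelf crop: the slot's dark gap runs from (322,90) to (498,125) between white end caps, and the shelf's top front edge from (135,85) to (670,178). Stand crop: the wide holder's tab is at about (294,224), with plate ends at (200,253) and (370,210). The marker lies just left of the stand.

Run:
```python
from h import *
S=lambda p:(np.array(p,float)+.5)/7.5-.5+[200,195]
T=lambda p:(np.array(p,float)+.5)/8-.5+[350,220]
def show(n,pts,z):
    P=toz("top",pts,z); d=P[-1]-P[0]; print(n,z,P[:,:2].tolist() and P[:,:2].round(4).tolist(),"mid",P.mean(0)[:2],"len",np.linalg.norm(d),"yaw x-axis deg",np.degrees(np.arctan2(d[1],d[0]))-90 )
show("shelf far edge",S([(670,178),(135,85)]),.075)
show("shelf near edge",S([(605,527),(55,430)]),.075)
for z in(.06,.071):show("slot gap",S([(498,125),(322,90)]),z)
show("stand far",T([(588,93),(143,216)]),.034)
show("stand near",T([(618,205),(178,333)]),.034)
show("tab",T([(335,213),(253,234)]),.106)
show("tab narrow",T([(580,145),(500,168)]),.106)
show("plate",T([(370,208),(200,253)]),.078)
for c in("top","side"):
  for t in ("wide_holder","stand","mouth","slot"):
    camera(c); print(c,t,[(round(d['conf'],2),np.array(d['at'])) for d in spot_point(t,c)[:4]])
```

```text
shelf far edge 0.075 [[0.6045, 0.0939], [0.6423, 0.3266]] mid [0.6234 0.2102] len 0.23573340319303418 yaw x-axis deg -9.233471392030253
shelf near edge 0.075 [[0.4546, 0.118], [0.4924, 0.3539]] mid [0.4735 0.236 ] len 0.23887620507397894 yaw x-axis deg -9.102023551546552
slot gap 0.06 [[0.6292, 0.1704], [0.6438, 0.2478]] mid [0.6365 0.2091] len 0.07877886769501599 yaw x-axis deg -10.643916702614092
slot gap 0.071 [[0.6273, 0.169], [0.6418, 0.2459]] mid [0.6346 0.2075] len 0.0782030575644598 yaw x-axis deg -10.643916702614035
stand far 0.034 [[0.5732, -0.3482], [0.5202, -0.1631]] mid [ 0.5467 -0.2556] len 0.1925351646639074 yaw x-axis deg 15.979715257437903
stand near 0.034 [[0.5267, -0.3597], [0.4724, -0.1773]] mid [ 0.4996 -0.2685] len 0.19030640078490865 yaw x-axis deg 16.602512606162605
tab 0.106 [[0.515, -0.2313], [0.5064, -0.199]] mid [ 0.5107 -0.2151] len 0.03342788099132352 yaw x-axis deg 14.874544602349246
tab narrow 0.106 [[0.5429, -0.3286], [0.5334, -0.2967]] mid [ 0.5381 -0.3127] len 0.033291452705623586 yaw x-axis deg 16.45860356390169
plate 0.078 [[0.52, -0.2496], [0.5013, -0.1814]] mid [ 0.5106 -0.2155] len 0.07074953937589716 yaw x-axis deg 15.329800507474133
top wide_holder [(0.65, array([ 0.4043, -0.2563, -0.0009])), (0.61, array([ 0.5641, -0.0289, -0.0001])), (0.51, array([ 0.5071, -0.2158,  0.0014]))]
top stand [(0.93, array([ 0.3467, -0.4297, -0.0011])), (0.86, array([ 0.844 , -0.0993,  0.0015])), (0.77, array([ 0.5231, -0.2613, -0.0009]))]
top mouth [(0.92, array([0.6387, 0.2051, 0.0699]))]
top slot [(0.71, array([0.6317, 0.2104, 0.0161])), (0.23, array([ 0.6366,  0.2111, -0.0022]))]
side wide_holder [(0.56, array([ 0.5098, -0.215 ,  0.0085]))]
side stand [(0.83, array([ 0.3471, -0.4343, -0.0007])), (0.73, array([ 0.8522, -0.1026, -0.003 ])), (0.56, array([ 0.5225, -0.2635, -0.0019]))]
side mouth []
side slot [(0.18, array([ 0.6572, -0.1952, -0.0031]))]
```

```bash
cat > go.py <<'E'
from h import *; import sys
# target TCP x y z, yaw of tool x (deg) -> rows units
def go(t,yaw):
    o=telemetry.get_obs(); M=R.from_quat(o['tool_rot']).as_matrix(); p=np.array(o['eef_pos'])
    y0=np.degrees(np.arctan2(M[1,0],M[0,0])); d=(yaw-y0+180)%360-180
    print("t",o['clock'],"tcp",p,"yaw",y0,"F",np.array(o['ft_force']),"grip",o['grip_width'],o['grasp_force'],"tilt",M[:2,2])
    print("units",M.T@(np.array(t)-p)/.15,"turn",-d/180)
go(list(map(float,sys.argv[1:4])),float(sys.argv[4]))
E
python3 -m creep '1 0.4 -0.1 0 -0.06;1 0.8 -0.2 0 -0.12;1 1 -0.265 0 -0.18;1 1 -0.265 0 -0.24;1 1 -0.265 0 -0.3;1 1 -0.265 0 -0.36;1 1 -0.265 0 -0.42;1 1 -0.265 0 -0.461;1 1 -0.265 0 -0.461'
python3 go.py .5095 -.2148 .18 106
```

```text
clock: 3.22
eef_pos: [0.3188, -0.3643, 0.2534]
tool_rot: [0.602, 0.799, 0.0, 0.0]
ft_force: [-0.1, -0.0, 0.2]
grip_width: 0.0853
grasp_force: 0.0
t 3.225 tcp [ 0.3188 -0.3643  0.2534] yaw 106.02453653798409 F [-0.1109 -0.0415  0.2232] grip 0.08531908699807468 0.0 tilt [ 0.0001 -0.0001]
units [0.6071 1.497  0.4891] turn 0.0001363140999116139
```

```bash
python3 -m creep '0.7 0.2 0.37 0 0;0.6 0.35 0.75 0 0;0.6 0.607 1 0 0;0.6 0.607 1 0.2 0;0.6 0.607 1 0.2 0'
python3 go.py .5095 -.2148 .15 106
```

```text
clock: 3.85
eef_pos: [0.4365, -0.2337, 0.2214]
tool_rot: [0.601, 0.799, -0.0, -0.002]
ft_force: [-0.8, -0.2, 0.9]
grip_width: 0.0513
grasp_force: 0.0
t 3.85 tcp [ 0.4365 -0.2337  0.2214] yaw 106.1066505399452 F [-0.7572 -0.2212  0.8698] grip 0.05129034351636201 0.0 tilt [-0.0045  0.0023]
units [-0.0155  0.5044  0.4741] turn 0.0005925029996955938
```

```bash
python3 -m creep '0.6 0 0.25 0 0;0.6 0 0.497 0.15 0;0.6 0 0.497 0.3 0;0.6 0 0.497 0.3 0;0.6 0 0.497 0.3 0'
python3 go.py .5095 -.2148 .10 106
python3 - <<'E'
from h import *
im=camera("side"); a=cv2.resize(im[210:310,270:400],(780,600),interpolation=cv2.INTER_CUBIC); cv2.imwrite('pics/g1.png',a[:,:,::-1])
E
```

```text
clock: 4.47
eef_pos: [0.5093, -0.2154, 0.1797]
tool_rot: [0.602, 0.799, 0.0, 0.001]
ft_force: [-0.5, 0.1, -0.0]
grip_width: 0.0509
grasp_force: 0.0
t 4.475 tcp [ 0.5093 -0.2154  0.1797] yaw 106.00654021901673 F [-0.538   0.0818 -0.0332] grip 0.05093425897934795 0.0 tilt [ 0.0013 -0.0006]
units [0.004  0.0017 0.5312] turn 3.63345500929313e-05
```

View pics/g1.png

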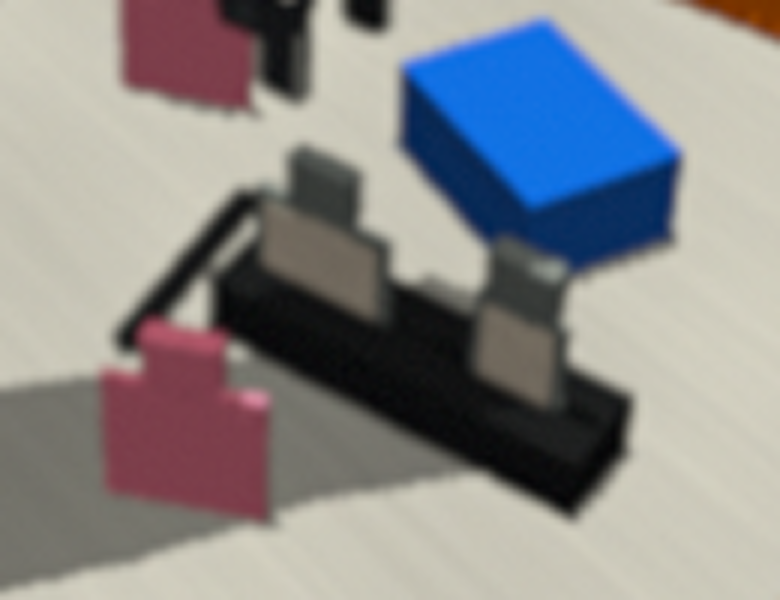

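The fingers at (285,60) and (365,10) straddle the wide holder's tab at (325,180), still above it. I'll descend and close.

```bash
python3 -m creep '0.6 0 0 0.27 0;0.6 0 0 0.531 0;0.6 0 0 0.531 0;0.6 0 0 0.531 0;0 0 0 0.531 0;0 0 0 0.531 0;0 0 0 0.531 0;0 0 0 0.531 0;0 0 0 0.531 0'
python3 go.py .5095 -.2148 .10 106
```

```text
clock: 5.65
eef_pos: [0.5104, -0.2149, 0.1002]
tool_rot: [0.601, 0.799, 0.0, 0.002]
ft_force: [-0.7, 0.1, 4.9]
grip_width: 0.0109
grasp_force: 59.3
t 5.65 tcp [ 0.5104 -0.2149  0.1002] yaw 106.11898638021924 F [-0.699   0.111   4.8943] grip 0.010877800665369147 59.27672624588013 tilt [ 0.003  -0.0012]
units [ 0.0025 -0.0055  0.0014] turn 0.0006610354456624476
```

```bash
python3 -m creep '0 0 0 -0.15 0;0 0 0 -0.35 0;0 0 0 -0.65 0;0 0 0 -1 0;0 0 0 -1 0;0 0 0 -1 0'
python3 go.py .637 .2085 .25 80.7
python3 - <<'E'
from h import *
im=camera("side"); a=cv2.resize(im[180:310,270:400],(600,600),interpolation=cv2.INTER_CUBIC); cv2.imwrite('pics/g2.png',a[:,:,::-1])
print([(round(d['conf'],2),np.array(d['at'])) for d in spot_point("wide_holder","side")])
E
```

```text
clock: 6.4
eef_pos: [0.5089, -0.2143, 0.2482]
tool_rot: [0.601, 0.799, -0.0, -0.0]
ft_force: [-0.0, -0.8, -1.0]
grip_width: 0.0109
grasp_force: 59.2
t 6.4 tcp [ 0.5089 -0.2143  0.2482] yaw 106.11964269014808 F [-0.0112 -0.7549 -1.0208] grip 0.010857869678844138 59.2375373840332 tilt [-0.0006  0.0002]
units [ 2.4709  1.6031 -0.0119] turn 0.14122023716748927
[(0.88, array([ 0.5686, -0.034 , -0.003 ])), (0.84, array([ 0.5047, -0.2143,  0.1565])), (0.67, array([ 0.4086, -0.2588, -0.0025]))]
```

View pics/g2.png

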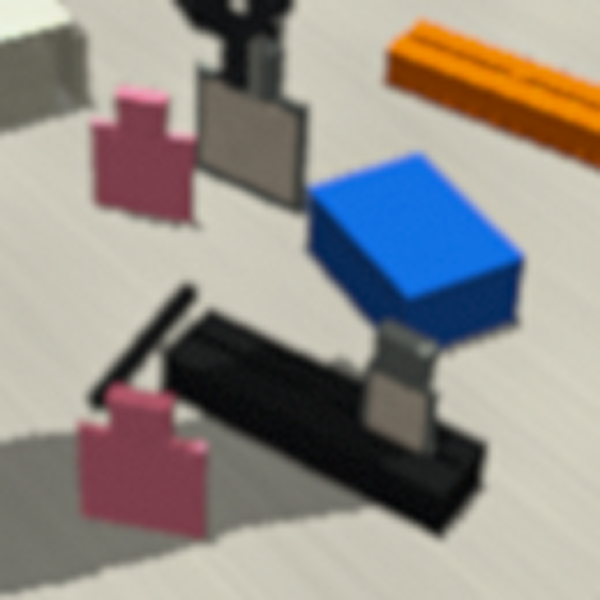

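The wide holder hangs upright in the fingers with its plate at about (250,140); the narrow one is still in the stand at (400,400). Now I'll carry it to the shelf.

```bash
python3 -m creep '0 0.15 0.1 0 0.03;0 0.4 0.26 0 0.06;0 0.7 0.45 0 0.1;0 1 0.65 0 0.141;0 1 0.65 0 0.141;0 1 0.65 0 0.141'
python3 go.py .637 .2085 .25 80.7
```

```text
clock: 7.25
eef_pos: [0.5605, -0.0433, 0.2472]
tool_rot: [0.761, 0.648, -0.001, -0.001]
ft_force: [0.4, 0.0, -0.4]
grip_width: 0.011
grasp_force: 59.2
t 7.25 tcp [ 0.5605 -0.0433  0.2472] yaw 80.81464425938304 F [ 0.3733  0.0255 -0.3696] grip 0.01101367969551988 59.162344336509705 tilt [-0.0031 -0.0004]
units [ 1.7386  0.2354 -0.0209] turn 0.0006369125521280871
```

```bash
python3 -m creep '0 0.2 0.03 0 0;0 0.55 0.07 0 0;0 0.9 0.12 0 0;0 0.9 0.12 0 0'; python3 -m creep '0 0.3 0.04 0 0;0 0.6 0.08 0 0;0 0.839 0.115 0 0;0 0.839 0.115 0 0;0 0.839 0.115 0 0'
python3 go.py .637 .2085 .25 80.7
python3 - <<'E'
from h import *
im=camera("side"); cv2.imwrite('pics/g3.png',im[:,:,::-1])
for c in ("side","top"):
  i=camera(c)
  for t in ("wide_holder","mouth"): print(c,t,[(round(d['conf'],2),np.array(d['at'])) for d in spot_point(t,c)])
a=i[185:275,200:320]; b=im[80:230,200:400]
cv2.imwrite('pics/g3.png',np.vstack([cv2.resize(a,(400,300),interpolation=3),cv2.resize(b,(400,300),interpolation=3)])[:,:,::-1])
E
```

```text
clock: 7.75
eef_pos: [0.6011, 0.0885, 0.2475]
tool_rot: [0.761, 0.649, -0.0, -0.0]
ft_force: [-0.7, -0.4, -0.1]
grip_width: 0.0111
grasp_force: 59.2
clock: 8.38
eef_pos: [0.638, 0.2061, 0.2481]
tool_rot: [0.763, 0.647, -0.001, 0.0]
ft_force: [0.7, -0.7, -0.5]
grip_width: 0.011
grasp_force: 59.2
t 8.375 tcp [0.638  0.2061 0.2481] yaw 80.61192300546445 F [ 0.7007 -0.7039 -0.5243] grip 0.010952345798302664 59.19345796108246 tilt [-0.0013 -0.0013]
units [ 0.0149 -0.0091 -0.0123] turn -0.0004893166363086405
side wide_holder [(0.97, array([ 0.4093, -0.2561, -0.0044])), (0.81, array([ 0.5677, -0.032 , -0.0006])), (0.51, array([0.6368, 0.2101, 0.1572]))]
side mouth [(0.89, array([0.638 , 0.2132, 0.0733])), (0.65, array([ 0.6358,  0.2126, -0.0017])), (0.4, array([ 0.5346, -0.3152,  0.0068]))]
top wide_holder [(0.65, array([ 0.4045, -0.2571,  0.0005])), (0.6, array([ 0.565 , -0.0305, -0.0009])), (0.53, array([0.6394, 0.2059, 0.1503]))]
top mouth [(0.67, array([0.6353, 0.2089, 0.0686])), (0.38, array([ 0.4876, -0.1432, -0.0003]))]
```

View pics/g3.png

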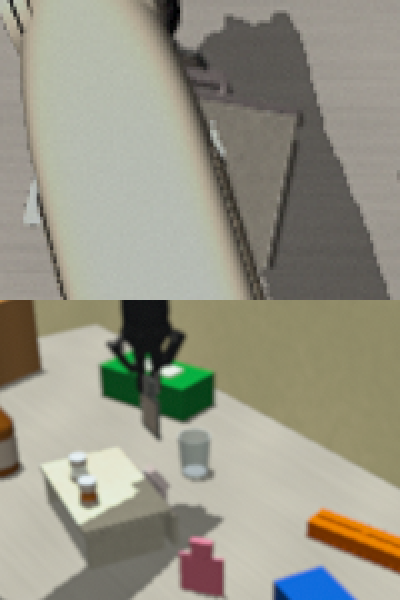

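The top view is mostly blocked by the arm. The side view shows the held holder hanging upright above the slot, at about (150,405) against the lip at (155,482). I'll lower it to just above the mouth and check from the side.

```bash
python3 -m creep '0 0.018 -0.008 0.2 0;0 0.018 -0.008 0.4 0;0 0.018 -0.008 0.5 0;0 0.018 -0.008 0.5 0;0 0.018 -0.008 0.5 0'
python3 go.py .637 .209 .106 80.7
python3 - <<'E'
from h import *
im=camera("side")
for t in ("wide_holder","mouth","slot"): print(t,[(round(d['conf'],2),np.array(d['at'])) for d in spot_point(t,"side")])
def M(x,y,z,yaw=-9.3,o=(.637,.209)):
    c,s=np.cos(np.radians(yaw)),np.sin(np.radians(yaw)); return [o[0]+c*x-s*y,o[1]+s*x+c*y,z]
n=10; x0,y0=250,100
b=cv2.resize(im[y0:y0+60,x0:x0+60],(600,600),interpolation=cv2.INTER_CUBIC)
def dot(P,col):
    for u,v in proj("side",P): cv2.circle(b,(int((u-x0+.5)*n),int((v-y0+.5)*n)),3,col,-1)
dot([M(8.5e-3,-.044,.06),M(8.5e-3,.044,.06),M(.0165,-.044,.071),M(.0165,.044,.071)],(255,0,0))
dot([M(-.016,-.12,.075),M(-.016,.12,.075),M(-.166,-.12,.075)],(0,255,0))
tz=telemetry.get_obs()['eef_pos']; hz=tz[2]-.092
dot([M(0,s*.035,hz+k,o=tz[:2]) for s in(-1,1) for k in (0,.07)],(0,0,255))
cv2.imwrite('pics/g4.png',b[:,:,::-1])
E
```

```text
clock: 9.35
eef_pos: [0.6381, 0.2115, 0.1751]
tool_rot: [0.762, 0.648, 0.001, 0.0]
ft_force: [0.5, -0.3, 0.4]
grip_width: 0.0111
grasp_force: 59.2
t 9.35 tcp [0.6381 0.2115 0.1751] yaw 80.73066874528364 F [ 0.5097 -0.283   0.3893] grip 0.011137354304228603 59.18793261051178 tilt [0.0022 0.0007]
units [-0.0181 -0.0052  0.4607] turn 0.00017038191824241266
wide_holder [(0.94, array([ 0.4092, -0.259 , -0.0061])), (0.84, array([ 0.5659, -0.0363,  0.0021])), (0.73, array([0.6364, 0.2114, 0.0833]))]
mouth [(0.69, array([0.6395, 0.2108, 0.0724]))]
slot [(0.87, array([0.6405, 0.2128, 0.0088])), (0.67, array([ 0.5247, -0.2636,  0.0007]))]
```

View pics/g4.png

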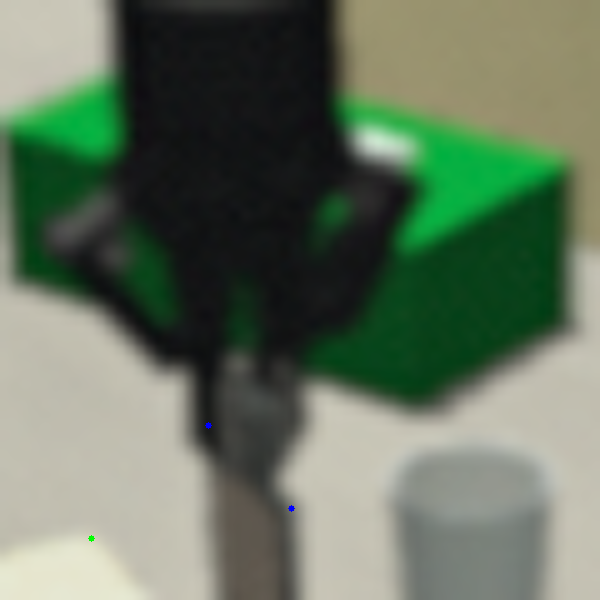

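The crop sat too high and only showed the fingers on the tab, so I'll take it again lower down.

Run:
```python
from h import *
im=camera("side")
def M(x,y,z,yaw=-9.3,o=(.637,.210)):
    c,s=np.cos(np.radians(yaw)),np.sin(np.radians(yaw)); return [o[0]+c*x-s*y,o[1]+s*x+c*y,z]
n=10; x0,y0=230,136
b=cv2.resize(im[y0:y0+60,x0:x0+75],(750,600),interpolation=cv2.INTER_CUBIC)
def dot(P,col):
    for u,v in proj("side",P): cv2.circle(b,(int((u-x0+.5)*n),int((v-y0+.5)*n)),3,col,-1)
dot([M(8.5e-3,-.044,.06),M(8.5e-3,.044,.06),M(8.5e-3,-.044,0.002),M(.0165,-.044,.071),M(.0165,.044,.071)],(255,0,0))
dot([M(-.016,-.12,.075),M(-.016,.12,.075),M(-.166,-.12,.075),M(-.016,-.12,0)],(0,255,0))
tz=telemetry.get_obs()['eef_pos']; hz=tz[2]-.092
dot([M(0,s*.035,hz+k,o=tz[:2]) for s in(-1,1) for k in (0,.07)],(0,0,255))
cv2.imwrite('pics/g5.png',b[:,:,::-1])
```

```text
(no output)
```

View pics/g5.png

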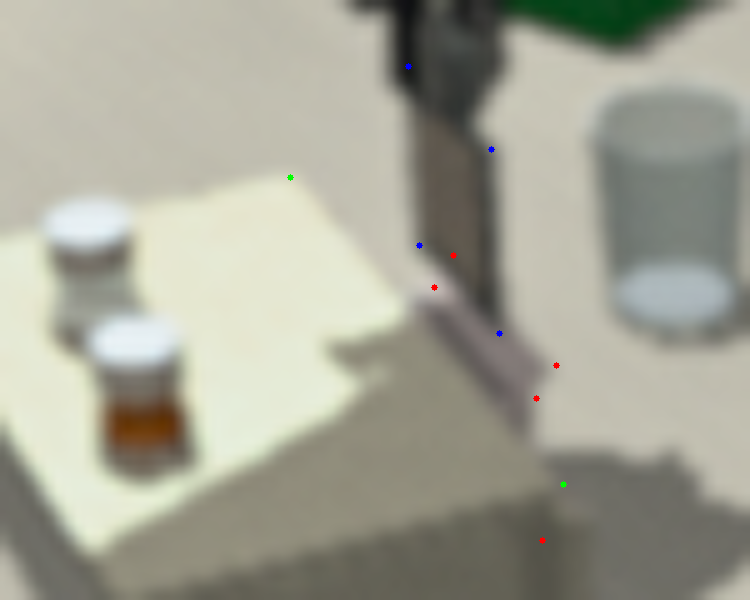

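Run:
```python
from h import *
p=np.array([.637,.21,.07]);a=proj("side",p)
J=np.array([(proj("side",p+d)-a)[0]/.001 for d in ([.001,0,0],[0,.001,0])]).T
for d in ([-1.2,.8],[-1,1],[-1.5,.6],[-1.2,1.2]): print(d,np.linalg.solve(J,d)*1000)
```

```text
[-1.2, 0.8] [-6.3943 -2.2004]
[-1, 1] [-6.5981 -3.7996]
[-1.5, 0.6] [-6.4693 -0.3913]
[-1.2, 1.2] [-7.9177 -4.5595]
```

The shelf's near corner at (548,490) and the flare's right end at (545,380) sit about 1 px left of my prediction. The holder matches its own prediction to within 0.5 px. So I'll shift about 2 mm toward the robot and descend slowly, watching the side force.

```bash
python3 -m creep '0 -0.016 -0.015 0.06 0;0 -0.016 -0.015 0.12 0;0 -0.016 -0.015 0.12 0;0 -0.016 -0.015 0.12 0'
python3 -m creep '0 0 0 0.05 0;0 0 0 0.1 0;0 0 0 0.1 0;0 0 0 0.1 0'
python3 go.py .6355 .2095 .106 80.7
```

```text
clock: 10.1
eef_pos: [0.6345, 0.2093, 0.1554]
tool_rot: [0.762, 0.648, -0.0, -0.0]
ft_force: [-0.9, -0.3, -0.8]
grip_width: 0.0104
grasp_force: 59.2
clock: 10.6
eef_pos: [0.6348, 0.2092, 0.1404]
tool_rot: [0.762, 0.648, -0.0, 0.0]
ft_force: [1.6, 0.8, -1.5]
grip_width: 0.0109
grasp_force: 59.1
t 10.6 tcp [0.6348 0.2092 0.1404] yaw 80.72629122012334 F [ 1.5535  0.8139 -1.4897] grip 0.0108883983398419 59.08577084541321 tilt [-0.     -0.0003]
units [0.0031 0.0043 0.2296] turn 0.0001460623340185584
```

```bash
python3 -m creep '0 0 0 0.05 0;0 0 0 0.09 0;0 0 0 0.09 0;0 0 0 0.09 0'
python3 go.py .6355 .2095 .106 80.7
python3 - <<'E'
from h import *
camera("side"); print([(round(d['conf'],2),np.array(d['at'])) for t in("wide_holder","slot") for d in spot_point(t,"side")])
E
```

```text
clock: 11.1
eef_pos: [0.6348, 0.2092, 0.1269]
tool_rot: [0.762, 0.648, -0.0, 0.0]
ft_force: [2.4, -0.1, -1.4]
grip_width: 0.0111
grasp_force: 59.0
t 11.1 tcp [0.6348 0.2092 0.1269] yaw 80.72967419348356 F [ 2.351  -0.0928 -1.4078] grip 0.011096875757125516 58.986141085624695 tilt [-0.     -0.0003]
units [0.0028 0.0044 0.1393] turn 0.0001648566304642903
[(0.55, array([0.6348, 0.2102, 0.0361])), (0.75, array([0.6396, 0.2091, 0.0097]))]
```

```bash
python3 -m creep '0 0.001 0.008 0 0;0 0.001 0.008 0.06 0;0 0.001 0.008 0.06 0;0 0.001 0.008 0.06 0'
python3 -m creep '0 0 0 0.03 0;0 0 0 0.05 0;0 0 0 0.05 0;0 0 0 0.05 0'
python3 go.py .6355 .2095 .106 80.7
```

```text
clock: 11.75
eef_pos: [0.6354, 0.2092, 0.1178]
tool_rot: [0.762, 0.648, -0.001, -0.0]
ft_force: [-0.1, -0.9, -0.1]
grip_width: 0.0114
grasp_force: 59.2
clock: 12.25
eef_pos: [0.6362, 0.2095, 0.112]
tool_rot: [0.762, 0.648, 0.001, 0.0]
ft_force: [-1.6, 0.1, 5.9]
grip_width: 0.0108
grasp_force: 60.1
t 12.25 tcp [0.6362 0.2095 0.112 ] yaw 80.74177679704661 F [-1.5883  0.0661  5.9266] grip 0.010753432145180567 60.09174585342407 tilt [0.0015 0.0007]
units [-0.0007 -0.0049  0.0402] turn 0.0002320933169256831
```

```bash
python3 -m creep '0 0 0 0.02 0;0 0 0 0.035 0;0 0 0 0.035 0;0 0 0 0.035 0'
python3 -m creep '0 0 0 0.01 0;0 0 0 0.01 0;0 0 0 0.01 0'; python3 -m creep '0 0 0 0.01 0;0 0 0 0.01 0;0 0 0 0.01 0'
```

```text
clock: 12.75
eef_pos: [0.6363, 0.2095, 0.1078]
tool_rot: [0.762, 0.648, 0.001, 0.0]
ft_force: [-1.7, -1.2, 9.3]
grip_width: 0.0113
grasp_force: 60.7
clock: 13.12
eef_pos: [0.6363, 0.2095, 0.1067]
tool_rot: [0.762, 0.648, 0.001, 0.0]
ft_force: [-3.5, -1.3, 10.3]
grip_width: 0.0112
grasp_force: 60.9
clock: 13.5
eef_pos: [0.6364, 0.2095, 0.1062]
tool_rot: [0.762, 0.648, 0.002, 0.001]
ft_force: [-4.4, -0.8, 14.3]
grip_width: 0.011
grasp_force: 61.5
```

```bash
python3 -m creep '0 0 -0.004 0.008 0;0 0 -0.004 0.008 0;0 0 -0.004 0.008 0'; python3 -m creep '0 0 0 0.008 0;0 0 0 0.008 0;0 0 0 0.008 0;0 0 0 0.008 0'
python3 - <<'E'
from h import *
im=camera("side"); print([(t,round(d['conf'],2),np.array(d['at'])) for t in("wide_holder","slot") for d in spot_point(t,"side")])
b=cv2.resize(im[120:220,200:320],(720,600),interpolation=cv2.INTER_CUBIC);cv2.imwrite('pics/g6.png',b[:,:,::-1])
E
```

```text
clock: 13.88
eef_pos: [0.6363, 0.2096, 0.1062]
tool_rot: [0.762, 0.648, 0.002, 0.001]
ft_force: [-4.6, -1.6, 18.8]
grip_width: 0.011
grasp_force: 62.0
clock: 14.38
eef_pos: [0.6364, 0.2096, 0.1062]
tool_rot: [0.762, 0.648, 0.003, 0.001]
ft_force: [-6.8, -1.6, 23.0]
grip_width: 0.0109
grasp_force: 62.7
[('wide_holder', 0.77, array([ 0.4097, -0.2571, -0.0026])), ('wide_holder', 0.69, array([ 0.5666, -0.0305, -0.0014])), ('wide_holder', 0.4, array([0.6353, 0.2105, 0.0137])), ('slot', 0.59, array([0.6397, 0.2115, 0.0108]))]
```

View pics/g6.png

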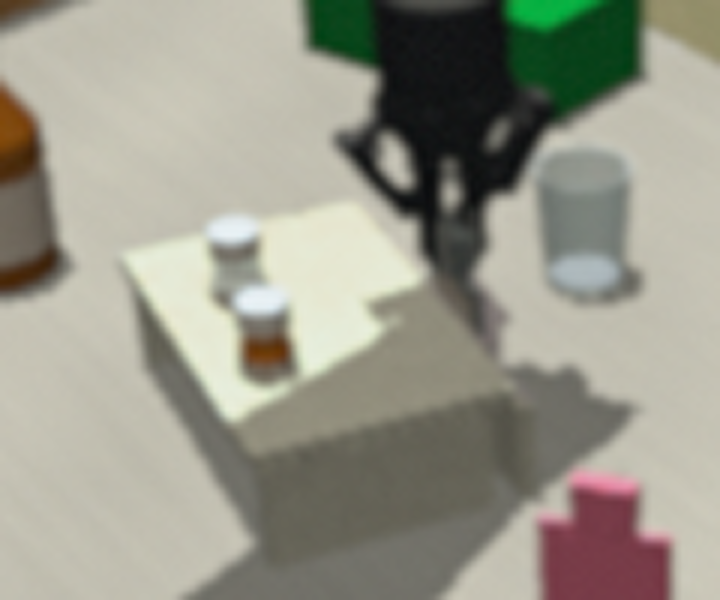

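The holder is down behind the lip, gripped at about (460,260), and the jars and beaker haven't moved. The height stayed at 0.1062 m while the force rose from 14 to 23 N, so it is sitting on the hard floor.

```bash
python3 -c "
from workcell import ticket; print(ticket.job_done())"
```

```text
the job is handed in; nothing more can be done
None
```

I handed the job in at about 14.5 s with the wide label holder in the slot, still gripped at about 60 N and pressed on the hard floor with about 23 N; the hand-in returned no pass or fail result.

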